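# Close the reed case without a slam

### The job

The lid of the reed case is held up by its prop stick. With the fingertips push the stick aside so that it folds down along the front of the case, catch the falling lid on the outside of a finger while it is still well open, and lower it fully shut without letting it bang, or the reed plates jump out of their slots. Do not pinch the lid or swing it farther open, and leave the things around the case where they are.

Things in the scene. Friction and masses are not known exactly. Their poses are not given: they have to be found in the camera images.
- case: open wooden case full of reed plates, fixed to the bench, 170 x 290 mm and 85 mm high to its rim. Origin: centre of its underside. Its own x axis points from the open front to the back, where the lid is hinged along the top edge; y points to the left of someone facing the front, z up. The prop stick is on the front wall.
- lid (a joint): angle of the lid in rad: 0 shut, growing as it opens; about 1.0 while it leans on the stick. The hinge is free: the lid (0.2 to 0.4 kg) falls at once when not held up. The hinge line lies along the case's y at 85 mm in its x and 85 mm up.
- lid_lip (a point): middle of the lower front edge of the lid, 196 mm from the hinge line; the edge runs along the case's y, 151 mm to either side. The lid overhangs the case's front wall by 26 mm when shut, so that a finger fits under the lip in front of the wall. The lip is 6 mm thick, with a 5 mm raised panel on top from 4 mm behind the edge. Its x axis points from the lip towards the hinge along the lid, z out of the lid's top.
- stay (a joint): swing of the prop stick in rad: 0 propping the lid, where it leans 0.12 rad past upright to the case's -y against a stop; it grows as the stick is pushed to the case's +y; past about 0.12 to 0.2 the lid's weight folds it, and at 1.69 it lies level along the front wall, pointing to +y, and stays there, standing out at most 15 mm from the wall. It moves only sideways, with well under 2 N, and does not come loose.
- stay_pin (a point): pin of the prop stick: 8 mm in front of the case's front wall, 65 mm to the case's -y of its middle, 55 mm above the bench.
- stay_tip (a point): centre of the 13 mm rubber ball at the free end of the prop stick, 196 mm from the pin; the lid's underside rests on it about 13 mm behind the lip. The stick is a straight 9 mm dark wooden rod from pin to ball, leaning back under the lid by 0.39 rad.
- reed_block: loose wooden reed block to the case's right, 150 x 30 mm, 44 mm high. Origin: centre of its underside. To be left alone.
- wax_tin: loose round tin behind the case, 71 mm across, 34 mm high. Origin: centre of its underside. To be left alone.
- flask: loose amber glass flask at the case's back right, 66 mm across, 114 mm high. Origin: centre of its underside. To be left alone.
- screwdriver: loose screwdriver with a wooden handle lying on the bench in front of the case, 170 mm long, handle 26 mm thick. Origin: its middle, on the bench. To be left alone.

How it is judged:
By the outcome, as a careful person would: the job done as asked, in the order asked, and still so for the second after the job is handed in, with the robot touching nothing.
It also fails if it takes over 45 s, if anything falls off the work surface, if the arm or the gripper's body presses on something with over 40 N, if the wrist force passes 120 N, or if a joint passes its speed limit or range.

### The arm

A 7-joint arm with a two-finger parallel gripper is mounted at the origin on the work surface. World frame = base frame: x ahead of the robot, y to its left, z up, the work surface at z = 0. Lengths are in m, angles in rad, forces in N, time in s.
With the tool pointing down it reaches from about 0.425 to 0.925 m from the base axis. Payload 6.8 kg.
Tool frame: the origin (TCP) lies on the centre line of the jaws, within the pads' length; the fingertips stand 19 mm ahead of it and the grasp point (between the pads) is the TCP (r.tip_extent is the y of the fingertips in the tool frame, in m); y points along the fingers, z is the direction in which the jaws open and shut, and the axes are right-handed (so a half turn about y gives the same grasp; the last joint's range is limited). The gripper opens to 85 mm and grips with 20 to 120 N. Pads are 22 mm wide; open, the fingers measure 114 mm over their backs; the gripper's body (76 mm by 85 mm) begins 54 mm behind the grasp point. The pads swing forward as they close: fully open they stand 13 mm farther back than shut.
Start: joints at [1.237, 0.477, 0.022, 1.555, -0.011, 1.109, -0.083], TCP at [0.151, -0.658, 0.23] pointing down, gripper open.
Joint ranges: [-2.96, 2.96], [-0.34, 2.1], [-1.41, 1.46], [0.24, 2.44], [-1.37, 4.51], [0.17, 1.92], [-2.96, 2.96]. Speed limits (rad/s): [2.39, 2.39, 3.14, 3.14, 3.14, 3.14, 3.14].

### API

Orientations are given as a rotation vector (axis times angle).
In Python, from bench import r gives the robot as it stands. The module is installed in compiled form; this text tells all that it offers.
- The arm moves only by the tool jog_arm, never from a script. Its argument "motion" is a list of rows, each a list of 3 entries, a list of its own where there are three numbers: the opening, from 0 (shut) to 1 (fully open), then the shift along the tool's x, y, z in m, then the turn, a rotation vector about the tool's x, y, z in degrees. A call has 1 to 10 rows; each row shifts and turns the commanded pose from where the row before left it, along the tool's axes as they then stand; what a row does not reach is not made up. A row lasts 1/12 s, in which the tool goes at most 41.7 mm and 7.16 degrees, less where a joint would pass 70% of its speed; a pose out of reach is approached as far as the arm can. A call with a gripper value outside its range is refused whole. The fingers move at their own pace and stop on an object; "force" is the grip in N (left out, the last holds). Time passes only in rows, so rows that do not move let the fingers close. It gives the time, the measured TCP pose, the force and the opening at its end, in the units of the state.
- r.get_obs(): the state, without advancing time (a new reading comes with each control period).
- r.grab_frame(name): name is "side" or "top"; returns a dict with "image" (400x640x3 uint8, red, green, blue), "range_z" (400x640 float32, m along the optical axis (not along the pixel's ray), 0 where there is no reading), "fx", "fy", "cx", "cy" (pixels), "k1" (the pictures are not rectified: a ray, as slopes to the right and down, at radius r is drawn at 1 + k1 r^2 times it, then the intrinsics apply), "xyz" and "orientation" of the camera in the world. Camera axes: x right, y down, z forward; pixel columns grow to the right and rows downward; lengths in m; the calibration is good to about 2 mm. A picture is of the moment at which its call begins.
- r.hand_in(): hands the job in, once; it reports no verdict.
The state is a dict: "clock": time; "joints": joint angles; "qvel": joint speeds; "tau": joint torques, N m; "tcp_pos": TCP position; "orientation": TCP orientation; "contact_force": force on the tool from outside, world axes, zero at the start; "moment": the same for the moment, N m; "grip_width": finger opening in m.
Only numpy, scipy, OpenCV 4.12 (cv2) and the standard library are available. Lean on these libraries where they do the work, as an engineer would, in place of code of your own. Each camera call takes 0.05 s, during which the arm holds its last target.

## Working session

There is one attempt and no reset: what is moved stays moved. The work goes in short steps, Python scripts to look and compute and a tool call to move; the robot and the scene stay as the last step left them, time stands still between calls to the robot, and variables do not carry over. Pictures are saved under pics/ and viewed, and the job is handed in when it is done.

Besides the shell and the picture viewer there is one more tool, called after "Call:" by a JSON object that holds its "api" and its "payload". jog_arm: Moves the arm, as the interface text tells. Its arguments: {"type":"object","properties":{"motion":{"type":"array","items":{"type":"array"}},"force":{"type":"number"}},"required":["motion"]}

```bash
mkdir -p pics
python3 - <<'E'
from bench import r
import cv2,numpy as np,pickle
o=r.get_obs()
for k,v in o.items(): print(k,np.round(v,4))
print(r.tip_extent)
fs={}
for n in("side","top"):
    f=r.grab_frame(n); fs[n]=f
    cv2.imwrite(f"pics/{n}0.png",f["image"][:,:,::-1])
    print(n,{k:np.round(v,4) for k,v in f.items() if k not in("image","range_z")})
pickle.dump(fs,open("f0.pkl","wb"))
E
```

```text
clock 0.0
joints [ 1.2369  0.4778  0.0223  1.5565 -0.0115  1.1093 -0.0831]
qvel [ 0.0001  0.0002 -0.0004  0.0004 -0.0009 -0.0002  0.    ]
tau [-1.60000e-03 -5.96456e+01  1.60740e+00 -2.81199e+01  1.25000e-02
  9.30000e-03  0.00000e+00]
tcp_pos [ 0.151  -0.6573  0.2289]
orientation [-0.2388  2.104  -2.1001]
contact_force [-0.2885  0.0738  0.6355]
moment [ 0.0168 -0.0404  0.0256]
grip_width 0.0855
0.019
side {'fx': np.float64(421.395), 'fy': np.float64(421.395), 'cx': np.float64(318.0714), 'cy': np.float64(203.1641), 'k1': np.float64(-0.0351), 'xyz': array([0.2669, 0.2646, 0.9165]), 'orientation': array([-1.5771,  2.3983, -0.5159])}
top {'fx': np.float64(428.3587), 'fy': np.float64(428.3587), 'cx': np.float64(324.3467), 'cy': np.float64(196.7343), 'k1': np.float64(-0.0438), 'xyz': array([0.5023, 0.1007, 1.0398]), 'orientation': array([-2.1415,  2.1519, -0.0781])}
```

View pics/side0.png

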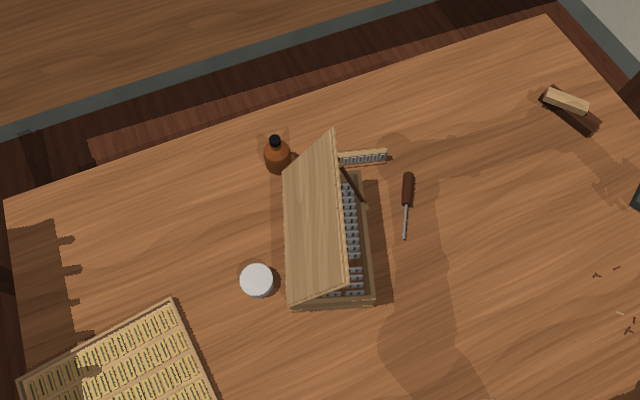

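View pics/top0.png

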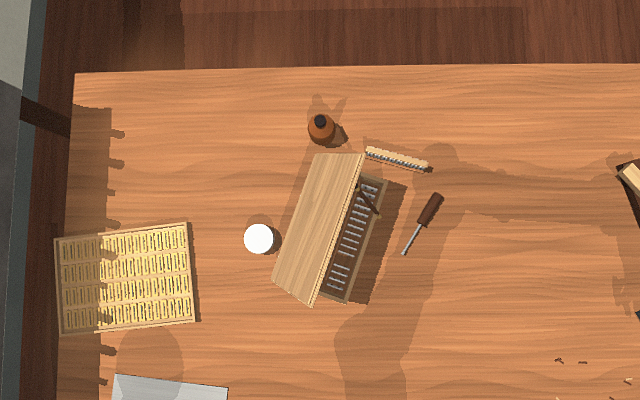

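```bash
cat > h.py <<'E'
import numpy as np,cv2,pickle
from scipy.spatial.transform import Rotation as R
def cloud(f):
    z=f["range_z"].astype(float); h,w=z.shape
    u,v=np.meshgrid(np.arange(w),np.arange(h))
    K=np.array([[f["fx"],0,f["cx"]],[0,f["fy"],f["cy"]],[0,0,1]])
    p=cv2.undistortPoints(np.stack([u,v],-1).reshape(-1,1,2).astype(float),K,np.array([f["k1"],0,0,0.])).reshape(h,w,2)
    c=np.dstack([p[...,0]*z,p[...,1]*z,z])
    W=c@R.from_rotvec(f["orientation"]).as_matrix().T+f["xyz"]
    W[z==0]=np.nan
    return W
def proj(f,P):
    P=np.atleast_2d(P).astype(float)
    c=(P-f["xyz"])@R.from_rotvec(f["orientation"]).as_matrix()
    s=c[:,:2]/c[:,2:]; r2=(s**2).sum(1,keepdims=True)
    s=s*(1+f["k1"]*r2)
    return s*[f["fx"],f["fy"]]+[f["cx"],f["cy"]]
E
python3 - <<'E'
from h import *
fs=pickle.load(open("f0.pkl","rb"))
C={n:cloud(f) for n,f in fs.items()}
def at(n,u,v): print(n,u,v,np.round(C[n][v,u],4))
for u,v in [(258,238),(321,122),(397,160),(430,210),(404,252),(440,197),(320,165),(360,160),(280,280),(311,300),(345,295),(385,185),(340,230),(200,360),(500,200)]: at("top",u,v)
for u,v in [(332,135),(285,170),(290,298),(345,285),(372,300),(360,200),(340,168),(362,198),(350,185),(408,180),(404,236),(275,140),(257,280),(340,158),(386,157)]: at("side",u,v)
# lid plane top
from scipy.spatial.transform import Rotation
for n,poly in (("top",[(320,160),(355,160),(312,290),(282,278)]),("side",[(290,175),(325,145),(338,275),(292,290)])):
    m=np.zeros((400,640),np.uint8); cv2.fillPoly(m,[np.array(poly)],1)
    P=C[n][m>0]; P=P[~np.isnan(P[:,0])]
    for i in range(5):
        c=P.mean(0); _,s,vt=np.linalg.svd(P-c,full_matrices=False); nn=vt[2]*np.sign(vt[2][2]); d=(P-c)@nn
        P=P[abs(d)<0.006]
    print(n,"plane",c,nn,"angle",np.arccos(nn[2]),"dir",np.arctan2(nn[1],nn[0]),d.std())
E
```

```text
top 258 238 [0.5172 0.2956 0.0325]
top 321 122 [0.7713 0.1424 0.1172]
top 397 160 [ 0.6992 -0.0335  0.0403]
top 430 210 [ 0.5818 -0.111   0.0236]
top 404 252 [ 0.4833 -0.0489  0.0143]
top 440 197 [ 0.6125 -0.1354  0.0239]
top 320 165 [0.6715 0.1439 0.1339]
top 360 160 [0.6588 0.0635 0.249 ]
top 280 280 [0.4281 0.2279 0.1373]
top 311 300 [0.4018 0.1551 0.2517]
top 345 295 [0.3915 0.092  0.0858]
top 385 185 [6.337e-01 6.000e-04 8.510e-02]
top 340 230 [0.5355 0.1021 0.0273]
top 200 360 [0.2274 0.4377 0.0035]
top 500 200 [ 0.6067 -0.2856  0.0008]
side 332 135 [0.6567 0.0637 0.25  ]
side 285 170 [0.6994 0.1515 0.105 ]
side 290 298 [0.4356 0.2454 0.1086]
side 345 285 [0.391  0.16   0.2473]
side 372 300 [0.3749 0.0954 0.0698]
side 360 200 [0.5732 0.0294 0.0954]
side 340 168 [0.6045 0.0691 0.2134]
side 362 198 [0.5747 0.0242 0.0984]
side 350 185 [0.591  0.0492 0.1503]
side 408 180 [ 0.6014 -0.1188  0.0252]
side 404 236 [ 0.4831 -0.0472  0.0133]
side 275 140 [0.7728 0.1457 0.1166]
side 257 280 [0.5151 0.2939 0.0311]
side 340 158 [0.713  0.0092 0.0391]
side 386 157 [ 6.901e-01 -1.097e-01 -2.000e-04]
top plane [0.54735929 0.14635799 0.19585732] [0.28283668 0.79323676 0.53923915] angle 1.001262940825026 dir 1.228289200682499 0.0007011471754411624
side plane [0.5349275  0.15798549 0.18362339] [0.28334615 0.79255833 0.53996874] angle 1.0003963534822593 dir 1.227448355324964 0.0006966082964557649
```

Run:
```python
from h import *
fs=pickle.load(open("f0.pkl","rb"))
yaw=1.2279; ex=np.array([np.cos(yaw),np.sin(yaw)]); ey=np.array([-ex[1],ex[0]])
o=np.array([.53,.13])
for n,f in fs.items():
    W=cloud(f).reshape(-1,3); W=W[~np.isnan(W[:,0])]
    x=(W[:,:2]-o)@ex; y=(W[:,:2]-o)@ey; z=W[:,2]
    nn=np.array([np.sin(1.0008),0,np.cos(1.0008)])
    near=(abs(x)<.3)&(abs(y)<.25)
    d=x*nn[0]+z*nn[2]
    u=-x*nn[2]+z*nn[0]
    # lid
    for lo in np.arange(-.15,.16,.05):
        m=near&(abs(y-lo)<.02)&(z>.1)&(u>.0)
        print(n,round(lo,2),"n",m.sum(),"lid d",np.round(np.percentile(d[m],[2,10,50,90,98]),4) if m.sum() else 0,"u",np.round([u[m].min(),u[m].max()],4) if m.sum() else 0)
    m=near&(z>.13)&(d>np.median(d[near&(z>.13)])-.012)
    print("lid y ext",np.percentile(y[m],[0,.5,99.5,100]))
    m=near&(abs(z-.085)<.004)
    print("rim x",np.percentile(x[m],[0,1,2,5,50,98,100]),"y",np.percentile(y[m],[0,1,2,50,98,99,100]),m.sum())
    for lo in np.arange(-.14,.15,.04):
        q=m&(abs(y-lo)<.02); print("   ",round(lo,2),np.round(np.sort(x[q])[:6],4), q.sum())
    np.savez(f"c_{n}.npz",x=x,y=y,z=z)
```

```text
side -0.15 n 587 lid d [0.1144 0.1195 0.1225 0.1234 0.1241] u [0.04   0.2261]
side -0.1 n 1166 lid d [0.0254 0.0803 0.1224 0.1234 0.124 ] u [0.0402 0.227 ]
side -0.05 n 1087 lid d [0.1148 0.1206 0.1225 0.1235 0.124 ] u [0.0405 0.2268]
side 0.0 n 1169 lid d [0.1149 0.1206 0.1226 0.1235 0.1242] u [0.0402 0.2262]
side 0.05 n 1266 lid d [0.1145 0.1208 0.1226 0.1235 0.124 ] u [0.0402 0.2263]
side 0.1 n 1360 lid d [0.1146 0.1208 0.1226 0.1236 0.1241] u [0.0406 0.226 ]
side 0.15 n 535 lid d [0.1132 0.1161 0.1212 0.1233 0.1239] u [0.0413 0.2261]
lid y ext [-0.15928281 -0.15316439  0.14205906  0.14301111]
rim x [-0.09291798 -0.09121628 -0.09095784 -0.09019595 -0.08261538  0.09317599
  0.11088683] y [-0.23102669 -0.22098929 -0.2183422   0.06846126  0.13481535  0.1349252
  0.14079307] 938
    -0.14 [-0.0916 -0.0914 -0.0909 -0.0909 -0.0909 -0.0907] 103
    -0.1 [-0.0914 -0.0912 -0.0912 -0.0911 -0.0907 -0.0905] 53
    -0.06 [-0.0929 -0.0924 -0.0923 -0.0914 -0.0909 -0.0909] 67
    -0.02 [-0.091  -0.091  -0.0909 -0.0909 -0.0907 -0.0906] 74
    0.02 [-0.0914 -0.0911 -0.0911 -0.091  -0.0908 -0.0907] 
[... 767 characters left out ...]
28  0.14256927]
rim x [-0.09260722 -0.09111045 -0.09089366 -0.09061107 -0.08439322  0.0903767
  0.10955988] y [-0.24028219 -0.22407952 -0.218057   -0.00859964  0.13538543  0.13590333
  0.13665536] 780
    -0.14 [-0.0907 -0.0906 -0.0906 -0.0904 -0.0903 -0.09  ] 171
    -0.1 [-0.0909 -0.0909 -0.0909 -0.0908 -0.0906 -0.0905] 68
    -0.06 [-0.0926 -0.0918 -0.0911 -0.091  -0.0907 -0.0906] 66
    -0.02 [-0.091  -0.0908 -0.0908 -0.0907 -0.0907 -0.0902] 71
    0.02 [-0.0912 -0.0912 -0.0911 -0.0909 -0.0905 -0.0904] 76
    0.06 [-0.0909 -0.0908 -0.0908 -0.0907 -0.0907 -0.0906] 75
    0.1 [-0.0913 -0.0912 -0.0912 -0.0911 -0.0911 -0.091 ] 80
    0.14 [-0.0908 -0.0908 -0.0906 -0.0902 -0.0901 -0.0895] 144
```

Run:
```python
import cv2,pickle
fs=pickle.load(open("f0.pkl","rb"))
a=fs["side"]["image"][120:320,260:420,::-1]; cv2.imwrite("pics/side0z.png",cv2.resize(a,None,fx=3,fy=3,interpolation=2))
a=fs["top"]["image"][110:320,250:450,::-1]; cv2.imwrite("pics/top0z.png",cv2.resize(a,None,fx=2.8,fy=2.8,interpolation=2))
```

```text
(no output)
```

View pics/side0z.png

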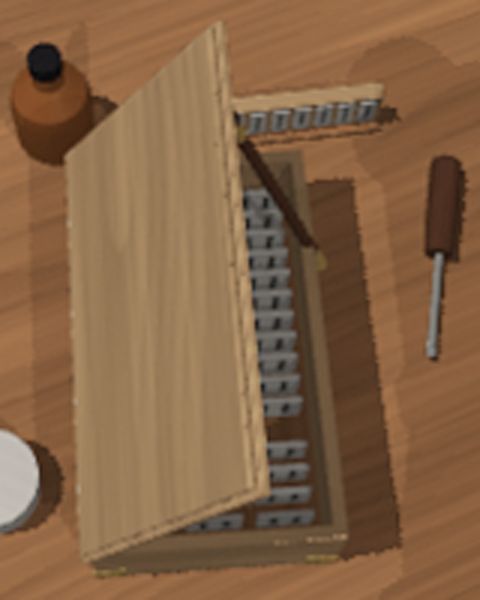

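```bash
cat >> h.py <<'E'
yaw=1.2279; ex=np.array([np.cos(yaw),np.sin(yaw),0]); ey=np.array([-ex[1],ex[0],0]); ez=np.array([0,0,1.])
CC=np.array([.53,.13,0])-.0055*ex-.009*ey
M=np.stack([ex,ey,ez],1)
def toC(P): return (np.asarray(P)-CC)@M
def toW(c): return CC+M@np.asarray(c)
def lip(th): return np.array([.085-.196*np.cos(th),0,.085+.196*np.sin(th)])
PIN=np.array([-.093,-.065,.055])
def tip(st,l=.196):
    ph=st-.12; return PIN+l*(np.cos(ph)*np.array([np.sin(.39),0,np.cos(.39)])+np.sin(ph)*np.array([0,1,0]))
def Rt(p,sg=1):  # tool axes world, pitch p below horizontal
    y=np.cos(p)*ex-np.sin(p)*ez; z=sg*(np.sin(p)*ex+np.cos(p)*ez); return np.stack([np.cross(y,z),y,z],1)
def show(o):
    A=R.from_rotvec(o["orientation"]).as_matrix(); c=toC(o["tcp_pos"])
    print("t",round(float(o["clock"]),3),"tcpC",np.round(c,4),"q",np.round(o["joints"],3),"F",np.round(M.T@o["contact_force"],2),"gw",round(float(o["grip_width"]),4))
    print(" toolC y",np.round(M.T@A[:,1],3),"z",np.round(M.T@A[:,2],3))
    return A,c
E
python3 - <<'E'
from h import *
from bench import r
A,c=show(r.get_obs())
fs=pickle.load(open("f0.pkl","rb"))
pts=[toW(lip(1.0)+[0,y,0]) for y in(-.151,0,.151)]+[toW(PIN),toW(tip(0))]
for n in fs: 
    p=proj(fs[n],np.array(pts)); print(n,np.round(p,1).tolist())
    im=fs[n]["image"][:,:,::-1].copy()
    im=cv2.resize(im[110:330,250:450],None,fx=3,fy=3)[:, :].copy()
    for q in p: cv2.circle(im,tuple(int(v) for v in (q-[250,110])*3+1),4,(0,0,255),1)
    cv2.imwrite(f"pics/{n}0p.png",im[:600])
print("objects in case: screw", [np.round(toC(x),3) for x in ([.5818,-.111,.02],[.4833,-.0489,.01],[.6125,-.1354,.02])], "block",np.round(toC([.6992,-.0335,.04]),3))
for sg in(1,-1):
  for p in(55,):
    D=A.T@Rt(np.radians(p),sg); print(sg,p,np.round(np.degrees(R.from_matrix(D).as_rotvec()),1))
    print("  yaw-first", np.round(np.degrees(R.from_matrix(D).as_euler("YXZ")),1))
E
```

```text
t 0.1 tcpC [-0.8634  0.1012  0.229 ] q [ 1.237  0.478  0.022  1.556 -0.012  1.109 -0.083] F [ 0.23 -0.56 -0.54] gw 0.0853
 toolC y [ 0.001  0.001 -1.   ] z [-0.843 -0.539 -0.002]
side [[334.7, 126.6], [341.8, 199.2], [350.1, 284.9], [366.4, 207.3], [336.1, 159.4]]
top [[366.4, 153.0], [339.8, 229.2], [312.3, 307.9], [379.0, 215.8], [354.3, 185.0]]
objects in case: screw [array([-0.204, -0.121,  0.02 ]), array([-0.179, -0.007,  0.01 ]), array([-0.217, -0.158,  0.02 ])] block [-0.092 -0.205  0.04 ]
1 55 [  13.1 -141.6   44.5]
  yaw-first [-1.475e+02  3.490e+01 -1.000e-01]
-1 55 [-33.9  31.5  10. ]
  yaw-first [ 32.5 -34.9   0.1]
```

Call:
{"api": "jog_arm", "payload": {"motion": [[0,[-0.03,-0.007,-0.027],[0,0,0]],[0,[-0.03,-0.007,-0.027],[0,0,0]],[0,[-0.03,-0.007,-0.027],[0,0,0]],[0,[-0.03,-0.007,-0.027],[0,0,0]],[0,[-0.03,-0.007,-0.027],[0,0,0]],[0,[-0.03,-0.007,-0.027],[0,0,0]],[0,[-0.03,-0.007,-0.027],[0,0,0]],[0,[-0.03,-0.007,-0.027],[0,0,0]],[0,[-0.03,-0.007,-0.027],[0,0,0]],[0,[-0.03,-0.007,-0.027],[0,0,0]]], "force": 20}}

```text
clock: 0.93
tcp_pos: [0.3835, -0.3256, 0.3001]
orientation: [-0.239, 2.102, -2.102]
contact_force: [0.8, -0.1, 0.3]
grip_width: -0.0002
```

```bash
cat > s.py <<'E'
from h import *
from bench import r
A,c=show(r.get_obs())
def togo(target,p,sg=-1):
    d=A.T@(toW(target)-r.get_obs()["tcp_pos"]); D=A.T@Rt(np.radians(p),sg)
    print("togo tool shift",np.round(d,4),"turn",np.round(np.degrees(R.from_matrix(D).as_rotvec()),1),"YXZ",np.round(np.degrees(R.from_matrix(D).as_euler("YXZ")),1))
E
python3 -c "
from s import *
togo([-.081,-.118,.300],55)"
```

```text
t 0.933 tcpC [-0.4729 -0.0063  0.3001] q [ 0.749  0.138 -0.188  1.859  0.028  1.147 -0.794] F [ 0.14 -0.82  0.3 ] gw -0.0002
 toolC y [-0.  0. -1.] z [-0.843 -0.538 -0.   ]
togo tool shift [-0.3051 -0.     -0.2701] turn [-34.   31.5  10. ] YXZ [ 32.6 -35.    0. ]
```

Call:
{"api": "jog_arm", "payload": {"motion": [[0,[-0.026,0,-0.028],[0,6.5,0]],[0,[-0.024,0,-0.03],[0,6.5,0]],[0,[-0.02,0,-0.032],[0,6.5,0]],[0,[-0.018,0,-0.034],[0,6.5,0]],[0,[-0.014,0,-0.036],[0,6.5,0]]]}}

```text
clock: 1.35
tcp_pos: [0.4799, -0.172, 0.2998]
orientation: [-0.329, -2.049, 2.049]
contact_force: [0.2, -0.4, -0.1]
grip_width: -0.0
```

```bash
python3 -c "
from s import *
togo([-.081,-.118,.300],55)"
```

```text
t 1.35 tcpC [-0.2958 -0.0454  0.2998] q [ 0.477  0.157 -0.286  1.841  0.049  1.151 -1.715] F [-0.27 -0.3  -0.06] gw -0.0
 toolC y [-0.  0. -1.] z [-1.    -0.024  0.   ]
togo tool shift [-0.0778 -0.0003 -0.213 ] turn [-35.    1.3   0.4] YXZ [  1.4 -35.    0. ]
```

Call:
{"api": "jog_arm", "payload": {"motion": [[0,[-0.012,0,-0.02],[0,1.4,0]],[0,[-0.012,0,-0.01],[-7,0,0]],[0,[-0.012,0,0],[-7,0,0]],[0,[-0.012,0,0],[-7,0,0]],[0,[-0.012,0,0],[-7,0,0]],[0,[-0.012,0,0],[-7,0,0]],[0,[0,0,0],[0,0,0]]]}}

```text
clock: 1.93
tcp_pos: [0.556, -0.1749, 0.296]
orientation: [-0.455, -2.614, 1.352]
contact_force: [-1.2, -2.0, -1.1]
grip_width: 0.0001
```

```bash
python3 -c "
from s import *
togo([-.081,-.118,.300],55)
f=r.grab_frame('side');cv2.imwrite('pics/side1.png',f['image'][:,:,::-1])
f2=r.grab_frame('top');cv2.imwrite('pics/top1.png',f2['image'][:,:,::-1])
pickle.dump(dict(side=f,top=f2),open('f1.pkl','wb'))
"
```

```text
t 1.933 tcpC [-0.2729 -0.118   0.296 ] q [ 0.758  0.379 -0.31   1.702 -0.534  1.213 -1.23 ] F [-2.27  0.49 -1.1 ] gw 0.0001
 toolC y [ 0.577  0.002 -0.817] z [-0.817  0.007 -0.577]
togo tool shift [ 0.0009  0.1075 -0.1591] turn [ 0.3 -0.4  0.1] YXZ [-0.4  0.3  0.1]
```

View pics/side1.png

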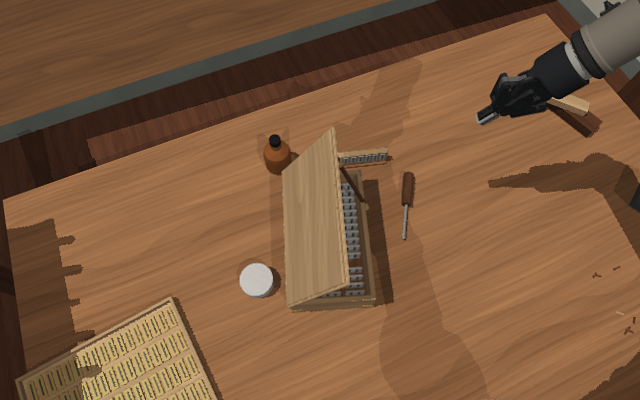

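View pics/top1.png

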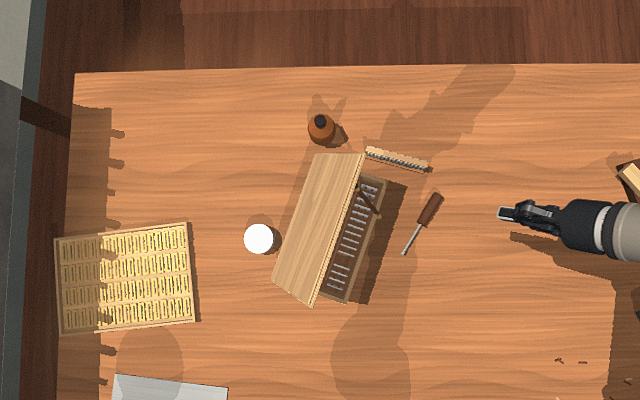

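```bash
python3 -c "
from s import *
fs=pickle.load(open('f1.pkl','rb')); t=r.get_obs()['tcp_pos']
for n in fs:
    W=cloud(fs[n]).reshape(-1,3); P=(W-t)@A; P=P[~np.isnan(P[:,0])]
    P=P[(abs(P[:,0])<.06)&(abs(P[:,2])<.08)&(P[:,1]>-.12)&(P[:,1]<.06)]
    print(n,'max y',np.sort(P[:,1])[-6:])
    for lo in np.arange(-.1,.03,.008):
        q=P[(P[:,1]>=lo)&(P[:,1]<lo+.008)]
        if len(q): print(round(lo,3),len(q),'x',np.round([q[:,0].min(),q[:,0].max()],4),'z',np.round(np.percentile(q[:,2],[0,10,50]),4), 'center', np.round(np.median(q[abs(q[:,0])<.008][:,2]),4) if (abs(q[:,0])<.008).any() else '')
"
```

```text
t 2.033 tcpC [-0.2683 -0.1167  0.2982] q [ 0.753  0.373 -0.315  1.703 -0.529  1.213 -1.235] F [-0.13  0.54 -0.02] gw -0.0004
 toolC y [ 0.573  0.004 -0.819] z [-0.819 -0.    -0.573]
side max y [-0.00324899 -0.00318279 -0.00277447 -0.00250791 -0.00248603 -0.00119847]
-0.1 285 x [-0.0132  0.0206] z [-0.0582 -0.0536 -0.0231] center -0.042
-0.092 272 x [-0.0137  0.0174] z [-0.0581 -0.0555 -0.0143] center -0.0303
-0.084 224 x [-0.012   0.0178] z [-0.0537 -0.0497 -0.0103] center -0.0205
-0.076 229 x [-0.0116  0.018 ] z [-0.0476 -0.0433 -0.0089] center -0.0109
-0.068 157 x [-0.0121  0.0171] z [-0.0412 -0.0381 -0.01  ] center -0.0111
-0.06 161 x [-0.0132  0.0133] z [-0.0355 -0.0296 -0.0056] center -0.0254
-0.052 109 x [-0.013   0.0125] z [-0.0287 -0.0263 -0.0035] center -0.0238
-0.044 58 x [-0.0082  0.0115] z [-0.013  -0.0104 -0.0042] center -0.0081
-0.036 72 x [-0.0094  0.0099] z [-0.0115 -0.01   -0.0051] center -0.0075
-0.028 70 x [-0.0096  0.0109] z [-0.0114 -0.0098 -0.0061] center -0.0087
-0.02 71 x [-0.009   0.0105] z [-0.0115 -0.0101 -0.0062] center -0.008
-0.012 46 x [-0.009   0.0103]
[... 445 characters left out ...]
0183] z [-0.0502 -0.0479 -0.0144] center -0.0462
-0.068 61 x [-0.0112  0.0165] z [-0.0439 -0.0427 -0.0364] center -0.0413
-0.06 62 x [-0.0119  0.014 ] z [-0.0383 -0.0353 -0.029 ] center -0.0301
-0.052 48 x [-0.0099  0.0139] z [-0.0319 -0.0297 -0.0118] center -0.0288
-0.044 9 x [-0.0037  0.0138] z [-0.0136 -0.0132 -0.0069] center -0.013
-0.036 59 x [-0.0104  0.0117] z [-0.0145 -0.0128 -0.0105] center -0.0117
-0.028 58 x [-0.0101  0.012 ] z [-0.0141 -0.0132 -0.0115] center -0.0123
-0.02 56 x [-0.0106  0.0119] z [-0.0148 -0.0127 -0.0097] center -0.0116
-0.012 31 x [-0.0103  0.0117] z [-0.0111 -0.01   -0.0048] center -0.0077
-0.004 8 x [-0.0078  0.0063] z [-0.0045 -0.0044 -0.0038] center -0.0038
```

```bash
python3 -c "
from s import *
f=r.grab_frame('top');g=r.grab_frame('side');pickle.dump(dict(side=g,top=f),open('f2.pkl','wb'))
t=r.get_obs()['tcp_pos'];A,_=show(r.get_obs())
ims=[]
for n,f in(('top',f),('side',g)):
    pts=np.array([t+A@np.array(v) for v in ([0,0,0],[0,.019,0],[0,.019,-.0145],[0,-.03,-.0145])]);p=proj(f,pts);print(n,np.round(p,1).tolist())
    c=p[0].astype(int); im=cv2.resize(f['image'][c[1]-25:c[1]+25,c[0]-25:c[0]+50,::-1],None,fx=8,fy=8,interpolation=0).copy()
    for q,col in zip(p,((0,0,255),(0,255,0),(255,0,0),(0,255,255))): cv2.circle(im,tuple(int(v) for v in (q-c+[25,25])*8+4),4,col,-1)
    ims.append(im[:300])
    W=cloud(f);P=(W-t)@A
    for k in range(-12,3): 
        x,y=(p[1]+(p[0]-p[1])*(-k)/6).round().astype(int); print(k,np.round(P[y,x],4), f['range_z'][y,x], f['image'][y,x])
cv2.imwrite('pics/tip2.png',np.vstack(ims))
"
```

```text
t 2.033 tcpC [-0.2683 -0.1167  0.2982] q [ 0.753  0.373 -0.315  1.703 -0.529  1.213 -1.235] F [-0.13  0.54 -0.02] gw -0.0004
 toolC y [ 0.573  0.004 -0.819] z [-0.819 -0.    -0.573]
t 2.133 tcpC [-0.2655 -0.1165  0.3001] q [ 0.75   0.37  -0.317  1.703 -0.529  1.213 -1.235] F [-0.19 -0.53  0.07] gw 0.0001
 toolC y [ 0.573  0.004 -0.82 ] z [-0.82  -0.006 -0.573]
top [[496.5, 211.3], [487.4, 210.0], [482.4, 207.4], [506.8, 210.8]]
-12 [ 0.0034 -0.0282 -0.0124] 0.69992197 [47 48 53]
-11 [ 0.0022 -0.0241 -0.0126] 0.7033918 [46 48 49]
-10 [ 0.0024 -0.0221 -0.0124] 0.70516074 [53 49 55]
-9 [ 0.0022 -0.0161 -0.0094] 0.7119124 [38 41 44]
-8 [ 0.0028 -0.0154 -0.011 ] 0.71155775 [42 40 43]
-7 [ 0.0028 -0.0098 -0.0085] 0.717692 [25 30 32]
-6 [ 0.0003 -0.0039 -0.0041] 0.72525036 [152 155 150]
-5 [-0.0564  0.1934  0.2471] 1.0272791 [203 134  87]
-4 [-0.0549  0.1962  0.2437] 1.0278747 [203 134  90]
-3 [-0.0538  0.1965  0.2404] 1.0262715 [204 138  91]
-2 [-0.0548  0.2004  0.2373] 1.0281081 [201 135  91]
-1 [-0.0538  0.2011  0.2346] 1.0272477 [199 130  84]
0 [-0.052   0.2025  0.2294] 1.0257021 [195 1
[... 255 characters left out ...]
.011 ] 0.7186689 [20 21 23]
-10 [ 0.0064 -0.018  -0.0095] 0.7217775 [18 18 20]
-9 [ 0.0063 -0.0142 -0.0099] 0.72443664 [18 19 19]
-8 [ 0.0074 -0.0123 -0.0105] 0.7249627 [15 17 17]
-7 [ 0.006  -0.0075 -0.009 ] 0.7299088 [28 28 28]
-6 [ 0.0046 -0.0036 -0.0059] 0.7350478 [131 130 124]
-5 [-0.1999  0.1623  0.2928] 1.103741 [153 114  81]
-4 [-0.1952  0.1629  0.2875] 1.0993418 [150 103  68]
-3 [-0.1939  0.1675  0.2847] 1.10056 [148 103  68]
-2 [-0.1944  0.1693  0.283 ] 1.1011865 [149 103  68]
-1 [-0.1925  0.1735  0.2794] 1.1014732 [150 105  69]
0 [-0.1872  0.1734  0.2732] 1.0958148 [151 105  69]
1 [-0.1877  0.1795  0.273 ] 1.1004058 [151 105  69]
2 [-0.1809  0.1782  0.2647] 1.0920776 [152 106  70]
```

View pics/tip2.png

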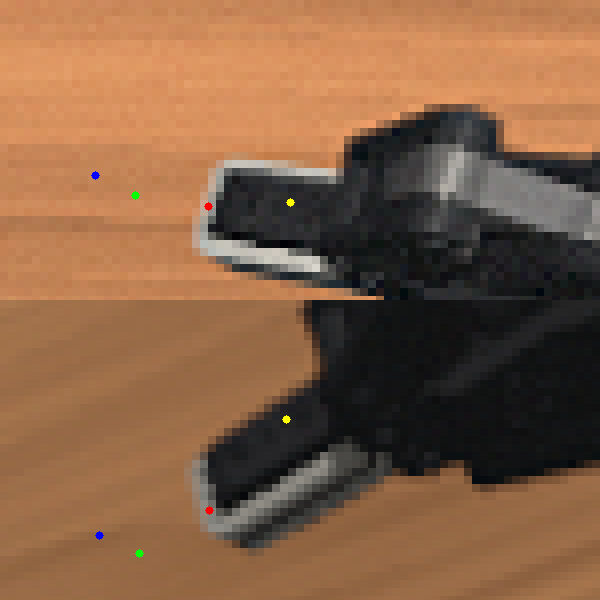

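Call:
{"api": "jog_arm", "payload": {"motion": [[0,[0,0.0254,0.029],[0,0,0]],[0,[0,0.0254,0.029],[0,0,0]],[0,[0,0.0254,0.029],[0,0,0]],[0,[0,0.0254,0.029],[0,0,0]],[0,[0,0.0254,0.029],[0,0,0]],[0,[0,0.0254,0.029],[0,0,0]],[0,[0,0.0254,0.029],[0,0,0]],[0,[0,0,0],[0,0,0]],[0,[0,0,0],[0,0,0]]]}}

```text
clock: 2.88
tcp_pos: [0.5356, -0.2276, 0.0376]
orientation: [-0.442, -2.62, 1.361]
contact_force: [1.0, -0.2, 0.4]
grip_width: 0.0001
```

```bash
python3 -c "
from s import *"
```

```text
t 2.883 tcpC [-0.3294 -0.1165  0.0376] q [ 0.828  0.733 -0.299  1.812 -0.528  0.859 -0.924] F [ 0.12 -0.98  0.4 ] gw 0.0001
 toolC y [ 0.575  0.006 -0.818] z [-0.818 -0.004 -0.575]
```

Call:
{"api": "jog_arm", "payload": {"motion": [[0,[0,0.0033,0.0023],[0,0,0]],[0,[0,0.0033,0.0023],[0,0,0]],[0,[0,0.0033,0.0023],[0,0,0]],[0,[0,0.0025,0.0017],[0,0,0]],[0,[0,0,0],[0,0,0]]]}}

```text
clock: 3.3
tcp_pos: [0.536, -0.2291, 0.0232]
orientation: [-0.446, -2.62, 1.365]
contact_force: [-0.8, 0.1, 1.3]
grip_width: 0.0002
```

```bash
python3 -c "
from s import *"
```

```text
t 3.3 tcpC [-0.3307 -0.1174  0.0232] q [ 0.83   0.755 -0.3    1.812 -0.529  0.836 -0.91 ] F [-0.15  0.75  1.27] gw 0.0002
 toolC y [ 0.573  0.003 -0.819] z [-0.819 -0.005 -0.573]
```

Call:
{"api": "jog_arm", "payload": {"motion": [[0,[0,0.0025,0.0017],[0,0,0]],[0,[0,0,0],[0,0,0]]]}}

```text
clock: 3.47
tcp_pos: [0.5358, -0.2292, 0.0196]
orientation: [-0.446, -2.619, 1.364]
contact_force: [0.0, -0.5, -0.5]
grip_width: 0.0004
```

```bash
python3 -c "
from s import *
f=r.grab_frame('side');t=r.get_obs()['tcp_pos']
W=cloud(f);P=(W-t)@A
m=(abs(P[...,0])<.02)&(abs(P[...,2])<.03)&(abs(P[...,1])<.05)&(W[...,2]>.006); print('cam tip ymax',np.sort(P[m][:,1])[-5:], 'min world z of finger',np.sort(W[m][:,2])[:5])
"
```

```text
t 3.467 tcpC [-0.3309 -0.1172  0.0196] q [ 0.83   0.761 -0.3    1.812 -0.53   0.832 -0.907] F [-0.46 -0.19 -0.46] gw 0.0004
 toolC y [ 0.573  0.003 -0.819] z [-0.819 -0.005 -0.573]
cam tip ymax [-0.00273163 -0.0020367  -0.00190328 -0.00049331 -0.00020895] min world z of finger [0.02050439 0.02217252 0.02262109 0.02335981 0.02341906]
```

Call:
{"api": "jog_arm", "payload": {"motion": [[0,[0,0.0041,0.0029],[0,0,0]],[0,[0,0.0025,0.0017],[0,0,0]],[0,[0,0,0],[0,0,0]]]}}

```text
clock: 3.77
tcp_pos: [0.5354, -0.229, 0.0108]
orientation: [-0.445, -2.619, 1.362]
contact_force: [-0.7, 0.3, 0.5]
grip_width: -0.0001
```

Call:
{"api": "jog_arm", "payload": {"motion": [[0,[0,0.0025,0.0017],[0,0,0]],[0,[0,0,0],[0,0,0]]]}}

```text
clock: 3.93
tcp_pos: [0.5356, -0.229, 0.0081]
orientation: [-0.445, -2.619, 1.363]
contact_force: [-0.3, 0.2, 0.2]
grip_width: 0.0001
```

Call:
{"api": "jog_arm", "payload": {"motion": [[0,[0,0.0025,0.0017],[0,0,0]],[0,[0,0,0],[0,0,0]]]}}

```text
clock: 4.1
tcp_pos: [0.5357, -0.2291, 0.0052]
orientation: [-0.446, -2.619, 1.363]
contact_force: [-0.0, 0.2, -0.3]
grip_width: -0.0004
```

Call:
{"api": "jog_arm", "payload": {"motion": [[0,[0,0.0025,0.0017],[0,0,0]],[0,[0,0,0],[0,0,0]]]}}

```text
clock: 4.27
tcp_pos: [0.5362, -0.2292, 0.0026]
orientation: [-0.447, -2.619, 1.363]
contact_force: [-0.2, -1.0, 1.4]
grip_width: 0.0
```

Call:
{"api": "jog_arm", "payload": {"motion": [[0,[0,0.0025,0.0017],[0,0,0]],[0,[0,0,0],[0,0,0]]]}}

```text
clock: 4.43
tcp_pos: [0.5363, -0.2293, 0.0019]
orientation: [-0.446, -2.621, 1.361]
contact_force: [-5.9, -1.7, 19.4]
grip_width: -0.0003
```

Call:
{"api": "jog_arm", "payload": {"motion": [[0,[0,-0.0321,-0.0224],[0,0,0]],[0,[0,-0.0321,-0.0224],[0,0,0]],[0,[0,-0.0321,-0.0224],[0,0,0]],[0,[0,-0.0321,-0.0224],[0,0,0]],[0,[0,-0.0321,-0.0224],[0,0,0]],[0,[0,-0.0321,-0.0224],[0,0,0]],[0,[0,-0.0321,-0.0224],[0,0,0]],[0,[0,0.0221,-0.0317],[0,0,0]],[0,[0,0.0221,-0.0317],[0,0,0]],[0,[0,0.0221,-0.0317],[0,0,0]]]}}

```text
clock: 5.27
tcp_pos: [0.5746, -0.1195, 0.2747]
orientation: [-0.45, -2.619, 1.365]
contact_force: [0.6, 0.9, -0.4]
grip_width: 0.0
```

Call:
{"api": "jog_arm", "payload": {"motion": [[0,[0,0.0221,-0.0317],[0,0,0]],[0,[0,0.0221,-0.0317],[0,0,0]],[0,[0,0.0221,-0.0317],[0,0,0]],[0,[0,0,0],[0,0,0]],[0,[0,0,0],[0,0,0]],[0,[0,0,0],[0,0,0]]]}}

```text
clock: 5.77
tcp_pos: [0.6122, -0.0112, 0.2737]
orientation: [-0.446, -2.619, 1.364]
contact_force: [0.3, -0.4, -0.1]
grip_width: -0.0003
```

```bash
python3 -c "
from s import *
togo([-.0605,-.118,.276],55)
f=r.grab_frame('side');cv2.imwrite('pics/side3.png',f['image'][:,:,::-1])
f2=r.grab_frame('top');cv2.imwrite('pics/top3.png',f2['image'][:,:,::-1])
pickle.dump(dict(side=f,top=f2),open('f3.pkl','wb'))
"
```

```text
t 5.767 tcpC [-0.0998 -0.1159  0.2737] q [ 0.535  0.369 -0.394  1.779 -0.562  0.989 -1.429] F [-0.28 -0.46 -0.11] gw -0.0003
 toolC y [ 0.573  0.003 -0.82 ] z [-0.82  -0.005 -0.573]
togo tool shift [-0.0023  0.0206 -0.0335] turn [-0.   0.3  0.2] YXZ [ 0.3 -0.   0.2]
```

View pics/side3.png

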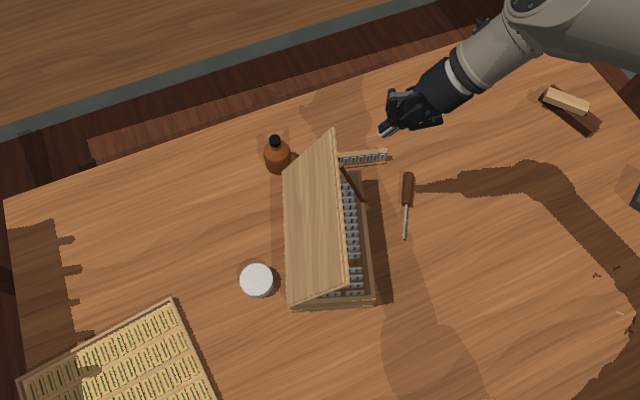

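View pics/top3.png

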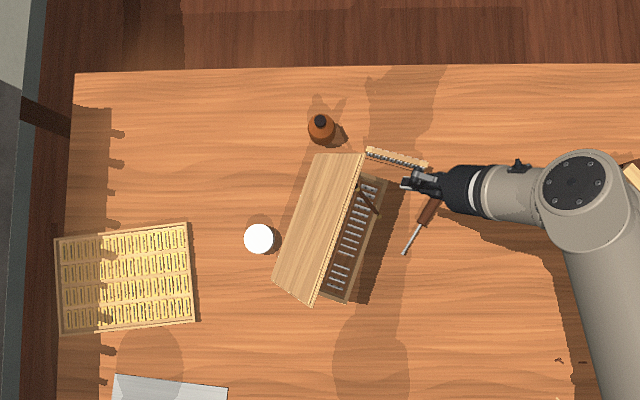

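```bash
python3 -c "
from s import *
fs=pickle.load(open('f3.pkl','rb')); t=r.get_obs()['tcp_pos']
for n in fs:
    P=(cloud(fs[n])-t)@A; P=P[~np.isnan(P[...,0])]
    P=P[(abs(P[:,0])<.015)&(abs(P[:,2])<.04)&(P[:,1]>-.08)&(P[:,1]<.03)]
    for lo in np.arange(-.06,.01,.006):
        q=P[(P[:,1]>=lo)&(P[:,1]<lo+.006)]
        if len(q): print(n,round(lo,3),len(q),'x',np.round([q[:,0].min(),q[:,0].max()],4),'zpct',np.round(np.percentile(q[:,2],[5,20,50]),4))
"
```

```text
t 5.867 tcpC [-0.1012 -0.1165  0.2736] q [ 0.536  0.369 -0.393  1.779 -0.563  0.989 -1.429] F [ 0.2  -0.1  -0.22] gw -0.0003
 toolC y [ 0.573  0.002 -0.82 ] z [-0.82  -0.002 -0.573]
side -0.06 90 x [-0.0112  0.0145] zpct [-0.0367 -0.021  -0.0096]
side -0.054 115 x [-0.0106  0.0148] zpct [-0.0355 -0.028  -0.0099]
side -0.048 59 x [-0.01    0.0147] zpct [-0.0327 -0.016  -0.0072]
side -0.042 28 x [0.0065 0.0136] zpct [-0.0163 -0.0145 -0.0028]
side -0.036 36 x [-0.0044  0.0127] zpct [-0.0162 -0.0145 -0.0084]
side -0.03 46 x [-0.005  0.013] zpct [-0.0162 -0.0149 -0.0101]
side -0.024 47 x [-0.0068  0.0128] zpct [-0.0162 -0.0152 -0.0117]
side -0.018 45 x [-0.0064  0.0133] zpct [-0.0162 -0.0157 -0.0117]
side -0.012 39 x [-0.0054  0.0132] zpct [-0.0156 -0.0143 -0.0087]
side -0.006 22 x [-0.0074  0.0125] zpct [-0.013  -0.0092 -0.0081]
side -0.0 2 x [-0.0037  0.0061] zpct [-0.0082 -0.008  -0.0076]
top -0.06 17 x [-0.0094  0.0131] zpct [-0.0387 -0.0309 -0.017 ]
top -0.054 34 x [-0.0081  0.0143] zpct [-0.0321 -0.0277 -0.0151]
top -0.048 13 x [-0.007   0.0141] zpct [-0.0304 -0.0133 -0.0032]
top -0.042 1 x [0.0115 0.0115] zpct [0.0044 0.0044 0.0044]
top -0.036 7 x [0.0089 0.0119] zpct [-0.0075 -0.0073 -0.005 ]
top -0.03 24 x [-0.0065  0.0119] zpct [-0.0153 -0.0148 -0.0141]
top -0.024 35 x [-0.0107  0.0119] zpct [-0.0159 -0.0155 -0.0132]
top -0.018 28 x [-0.0102  0.012 ] zpct [-0.0152 -0.0144 -0.0126]
top -0.012 19 x [-0.0101  0.0116] zpct [-0.0142 -0.0135 -0.0085]
top -0.006 6 x [-0.0096  0.0094] zpct [-0.0079 -0.0077 -0.0073]
top -0.0 1 x [-0.0003 -0.0003] zpct [-0.006 -0.006 -0.006]
```

Call:
{"api": "jog_arm", "payload": {"motion": [[0,[-0.001,0.0107,-0.0138],[0,0,0]],[0,[-0.001,0.0106,-0.0138],[0,0,0]],[0,[0,0,0],[0,0,0]],[0,[0,0.02,0],[0,0,0]],[0,[0,0.02,0],[0,0,0]],[0,[0,0.01,0],[0,0,0]],[0,[0,0,0],[0,0,0]],[0,[0,0,0],[0,0,0]]]}}

```text
clock: 6.53
tcp_pos: [0.6352, 0.0475, 0.2312]
orientation: [-0.446, -2.618, 1.363]
contact_force: [-0.7, -0.6, 0.5]
grip_width: -0.0002
```

```bash
python3 -c "
from s import *
togo([-.0205,-.118,.2063],55)
f=r.grab_frame('side')
im=cv2.resize(f['image'][110:260,270:450,::-1],None,fx=4,fy=4,interpolation=2);cv2.imwrite('pics/side4.png',im)
"
```

```text
t 6.533 tcpC [-0.0368 -0.1179  0.2312] q [ 0.444  0.429 -0.421  1.804 -0.566  0.853 -1.479] F [-0.8   0.47  0.46] gw -0.0002
 toolC y [ 0.573  0.003 -0.819] z [-0.819 -0.003 -0.573]
togo tool shift [-0.0002  0.0298  0.0009] turn [-0.   0.2  0.2] YXZ [ 0.2 -0.   0.2]
```

View pics/side4.png

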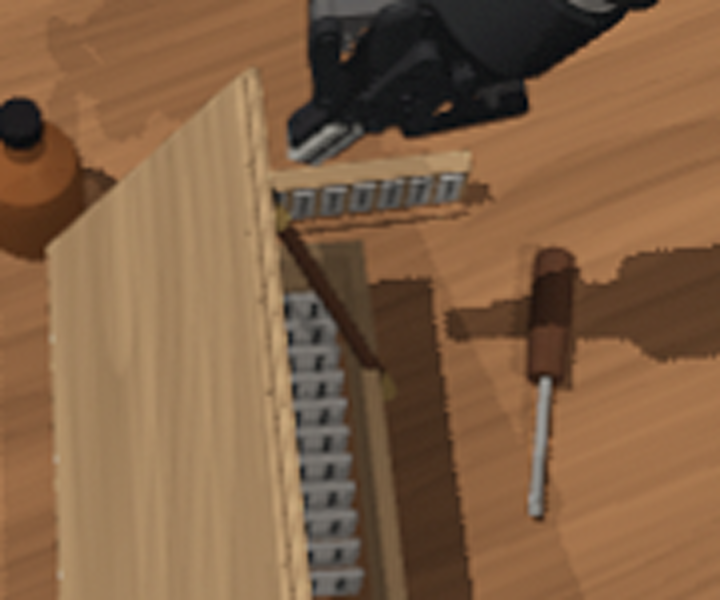

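```bash
python3 -c "
from s import *
f=r.grab_frame('side')
t=r.get_obs()['tcp_pos']
print(proj(f,np.array([t,toW(lip(1.)+[0,-.118,0]),toW(tip(0)),toW(PIN)])))
P=(cloud(f)-t)@A; P=P[~np.isnan(P[...,0])]
P=P[(abs(P[:,0])<.015)&(abs(P[:,2])<.03)&(P[:,1]>-.045)&(P[:,1]<.03)];print(P[:,1].max(),np.percentile(P[P[:,1]<-.01][:,2],5))
"
```

```text
t 6.583 tcpC [-0.037  -0.1184  0.2319] q [ 0.444  0.429 -0.421  1.803 -0.566  0.853 -1.479] F [ 0.12 -1.02  0.19] gw 0.0001
 toolC y [ 0.573  0.002 -0.819] z [-0.819 -0.004 -0.573]
[[344.12472393 145.79007533]
 [336.122867   141.47605473]
 [336.08437586 159.39247233]
 [366.41213648 207.27193382]]
0.0017253541996408504 -0.013817454438723358
```

Call:
{"api": "jog_arm", "payload": {"motion": [[0,[0,0.01,0],[0,0,0]],[0,[0,0.01,0],[0,0,0]],[0,[0,0.01,0],[0,0,0]],[0,[0,0,0],[0,0,0]],[0,[0,0,0],[0,0,0]]]}}

```text
clock: 7.05
tcp_pos: [0.6405, 0.0657, 0.206]
orientation: [-0.443, -2.619, 1.363]
contact_force: [0.0, -0.5, -0.4]
grip_width: -0.0002
```

```bash
python3 -c "
from s import *
togo([-.0156,-.118,.2097],55)
f=r.grab_frame('side')
im=cv2.resize(f['image'][110:260,270:450,::-1],None,fx=4,fy=4,interpolation=2);cv2.imwrite('pics/side5.png',im)
f=r.grab_frame('top')
im=cv2.resize(f['image'][120:270,320:500,::-1],None,fx=4,fy=4,interpolation=2);cv2.imwrite('pics/top5.png',im)
"
```

```text
t 7.05 tcpC [-0.0179 -0.1167  0.206 ] q [ 0.417  0.465 -0.43   1.819 -0.57   0.793 -1.477] F [-0.49 -0.2  -0.39] gw -0.0002
 toolC y [ 0.574  0.005 -0.819] z [-0.819 -0.005 -0.574]
togo tool shift [-0.0013 -0.0017 -0.004 ] turn [0.  0.3 0.3] YXZ [0.3 0.  0.3]
```

View pics/side5.png

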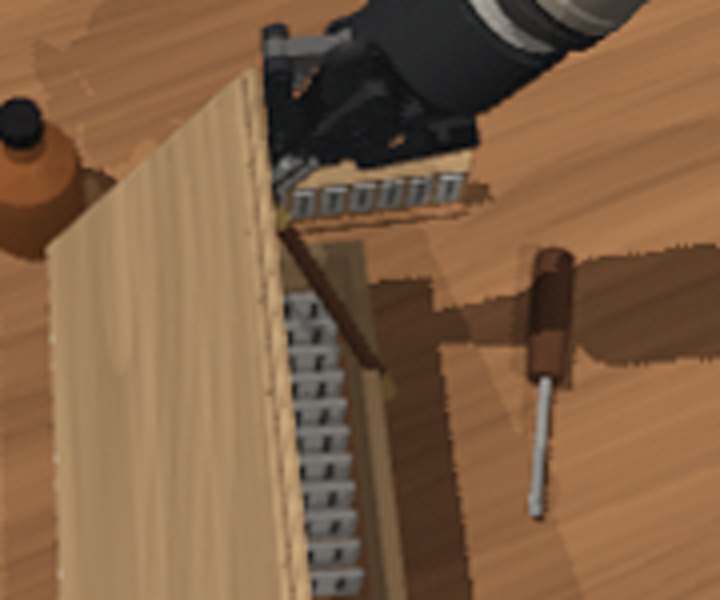

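View pics/top5.png

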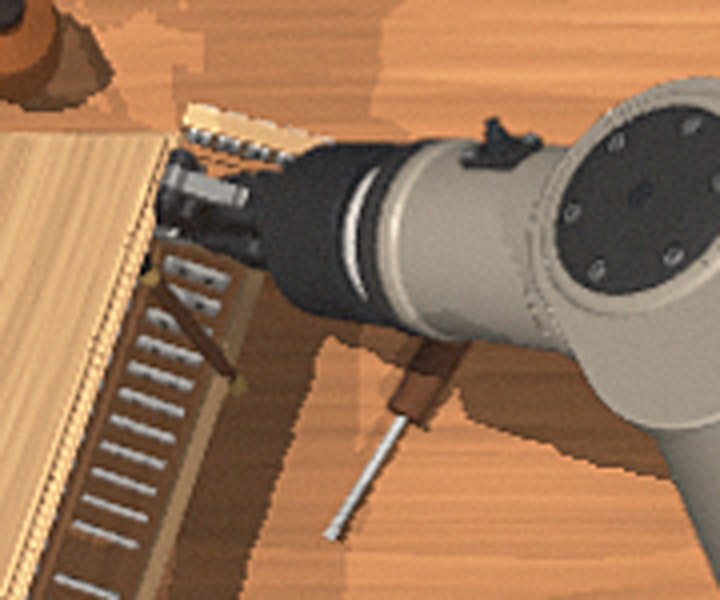

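Call:
{"api": "jog_arm", "payload": {"motion": [[0,[0,-0.003,-0.0035],[0,0,0]],[0,[0,0,0],[0,0,0]],[0,[0.006,0,0],[0,0,0]],[0,[0.008,0,0],[0,0,0]],[0,[0.008,0,0],[0,0,0]],[0,[0.008,0,0],[0,0,0]],[0,[0,0,0],[0,0,0]]]}}

```text
clock: 7.73
tcp_pos: [0.611, 0.0767, 0.2112]
orientation: [-0.443, -2.619, 1.364]
contact_force: [-1.2, 0.0, 1.0]
grip_width: 0.0001
```

```bash
cat > look.py <<'E'
from s import *
import sys
k=sys.argv[1]
f=r.grab_frame('side')
im=cv2.resize(f['image'][110:330,270:450,::-1],None,fx=2.6,fy=2.6,interpolation=2)
g=r.grab_frame('top')
jm=cv2.resize(g['image'][120:340,260:440,::-1],None,fx=2.2,fy=2.6,interpolation=2)
cv2.imwrite(f'pics/v{k}.png',np.hstack([im,jm])[:600,:800])
for n,F in(('side',f),('top',g)):
    m=np.zeros((400,640),np.uint8)
    P=((cloud(F)-CC)@M); 
    # lid: points on plane through hinge offset .011
    q=P[(abs(P[...,1]+.0)<.14)&(P[...,0]<.09)&(P[...,0]>-.2)&(P[...,2]>.09)&(P[...,1]>.03)]
    a=np.arctan2(q[:,2]-.085,.085-q[:,0]); rr=np.hypot(q[:,2]-.085,.085-q[:,0])
    s=rr>.05
    th=a[s]-np.arcsin(np.clip(.011/rr[s],-1,1))
    h,e=np.histogram(th,bins=np.arange(-.1,1.6,.02)); i=h.argmax(); w=(th>e[i]-.02)&(th<e[i+1]+.02)
    print(n,'lid angle',round(float(np.median(th[w])),3),int(w.sum()),len(th))
E
python3 look.py 6
```

```text
t 7.733 tcpC [-0.0174 -0.0852  0.2112] q [ 0.429  0.414 -0.45   1.887 -0.596  0.773 -1.467] F [-0.4   1.15  0.98] gw 0.0001
 toolC y [ 0.573  0.005 -0.819] z [-0.819 -0.005 -0.573]
side lid angle 0.997 2997 3071
top lid angle 1.004 2100 2327
```

View pics/v6.png

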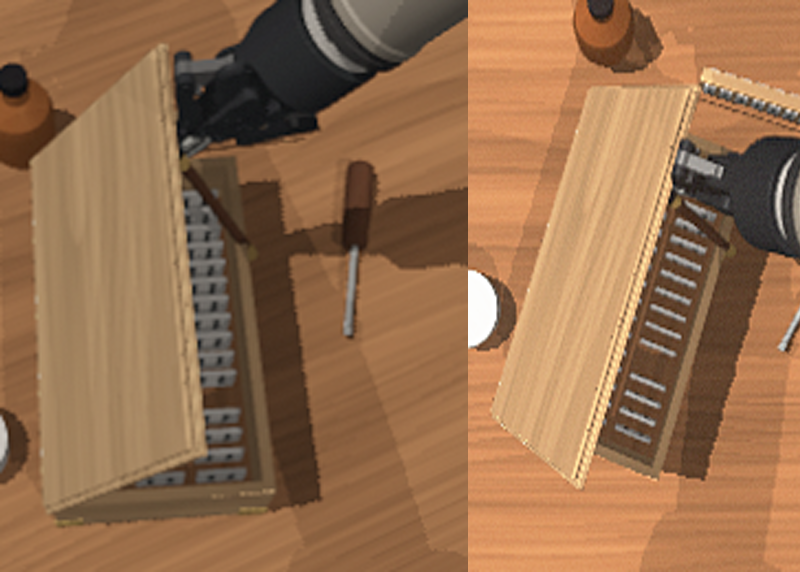

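Call:
{"api": "jog_arm", "payload": {"motion": [[0,[0.008,0,0],[0,0,0]],[0,[0.008,0,0],[0,0,0]],[0,[0.008,0,0],[0,0,0]],[0,[0.008,0,0],[0,0,0]],[0,[0,0,0],[0,0,0]]]}}

```text
clock: 8.25
tcp_pos: [0.5808, 0.0873, 0.2111]
orientation: [-0.443, -2.619, 1.364]
contact_force: [-0.2, 0.8, -0.4]
grip_width: -0.0002
```

```bash
python3 look.py 7
```

```text
t 8.25 tcpC [-0.0176 -0.0532  0.2111] q [ 0.443  0.369 -0.473  1.957 -0.627  0.748 -1.448] F [ 0.7   0.45 -0.37] gw -0.0002
 toolC y [ 0.573  0.005 -0.819] z [-0.819 -0.005 -0.573]
side lid angle 0.986 2938 3123
top lid angle 0.993 2259 2379
```

View pics/v7.png

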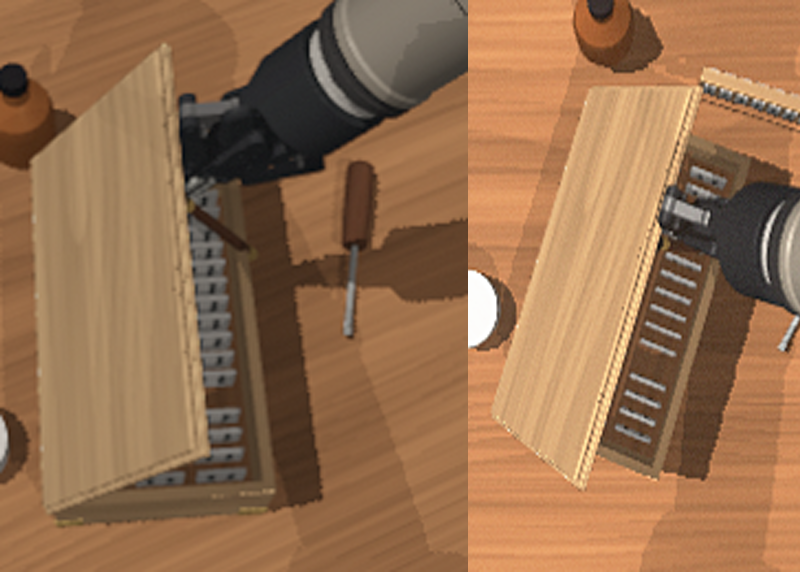

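Call:
{"api": "jog_arm", "payload": {"motion": [[0,[0.008,0,0],[0,0,0]],[0,[0.008,0,0],[0,0,0]],[0,[0.008,0,0],[0,0,0]],[0,[0.008,0,0],[0,0,0]],[0,[0,0,0],[0,0,0]]]}}

```text
clock: 8.77
tcp_pos: [0.5506, 0.0978, 0.211]
orientation: [-0.443, -2.619, 1.364]
contact_force: [-0.5, -0.1, -1.7]
grip_width: -0.0002
```

```bash
python3 look.py 8
```

```text
t 8.767 tcpC [-0.0179 -0.0212  0.211 ] q [ 0.456  0.323 -0.496  2.026 -0.662  0.726 -1.428] F [-0.3   0.43 -1.71] gw -0.0002
 toolC y [ 0.573  0.005 -0.82 ] z [-0.82  -0.005 -0.573]
side lid angle 0.965 3441 4528
top lid angle 0.972 2405 3218
```

View pics/v8.png

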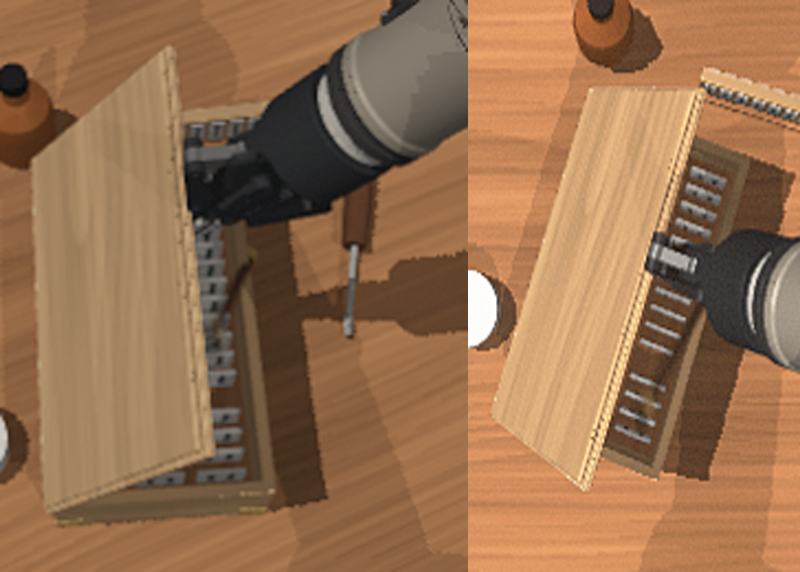

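Call:
{"api": "jog_arm", "payload": {"motion": [[0,[0,0,0],[0,0,0]],[0,[0,0,0],[0,0,0]],[0,[0,0,0],[0,0,0]]]}}

```text
clock: 9.12
tcp_pos: [0.5531, 0.0969, 0.2114]
orientation: [-0.446, -2.619, 1.363]
contact_force: [0.0, -1.2, -0.1]
grip_width: -0.0003
```

```bash
python3 look.py 9
python3 - <<'E'
from h import *
p=np.radians(55); yh=np.array([np.cos(p),-np.sin(p)]); n=np.array([np.sin(p),np.cos(p)])
def T(th): 
    s=.022+.012*th/.968; l=lip(th)[[0,2]]; return l+s*yh-.0135*n
ths=np.r_[np.linspace(.968,.1,31),np.linspace(.1,0,6)[1:]]
pts=np.array([T(t) for t in ths])
d=np.diff(pts,axis=0)
for t,a,q in zip(ths[1:],d,pts[1:]): print(round(t,3),np.round(q,4),"dy %.4f dz %.4f"%(a@yh,-a@n))
E
```

```text
t 9.117 tcpC [-0.0179 -0.0239  0.2114] q [ 0.456  0.326 -0.495  2.022 -0.661  0.726 -1.429] F [-1.13 -0.4  -0.13] gw -0.0003
 toolC y [ 0.574  0.003 -0.819] z [-0.819 -0.004 -0.574]
side lid angle 0.966 3430 4323
top lid angle 0.972 2418 2997
0.939 [-0.0225  0.2079] dy -0.0003 dz 0.0057
0.91 [-0.0272  0.2048] dy -0.0002 dz 0.0057
0.881 [-0.0319  0.2015] dy 0.0000 dz 0.0057
0.852 [-0.0364  0.1981] dy 0.0002 dz 0.0056
0.823 [-0.0408  0.1946] dy 0.0003 dz 0.0056
0.794 [-0.0451  0.191 ] dy 0.0005 dz 0.0056
0.765 [-0.0493  0.1873] dy 0.0007 dz 0.0056
0.737 [-0.0534  0.1834] dy 0.0008 dz 0.0055
0.708 [-0.0574  0.1795] dy 0.0010 dz 0.0055
0.679 [-0.0612  0.1754] dy 0.0011 dz 0.0055
0.65 [-0.0649  0.1712] dy 0.0013 dz 0.0054
0.621 [-0.0685  0.1669] dy 0.0015 dz 0.0054
0.592 [-0.0719  0.1626] dy 0.0016 dz 0.0053
0.563 [-0.0752  0.1581] dy 0.0018 dz 0.0053
0.534 [-0.0784  0.1536] dy 0.0019 dz 0.0052
0.505 [-0.0814  0.1489] dy 0.0021 dz 0.0051
0.476 [-0.0843  0.1442] dy 0.0022 dz 0.0051
0.447 [-0.087   0.1395] dy 0.0024 dz 0.0050
0.418 [-0.0896  0.1346] dy 0.0025 dz 0.0049
0.389 [-0.092   0.1297] dy 0.0026 dz 0.0048
0.36 [-0.0943  0.1247] dy 0.0028 dz 0.0047
0.331 [-0.0964  0.1197] dy 0.0029 dz 0.0046
0.303 [-0.0984  0.1146] dy 0.0030 dz 0.0045
0.274 [-0.1002  0.1094] dy 0.0032 dz 0.0044
0.245 [-0.1019  0.1042] dy 0.0033 dz 0.0043
0.216 [-0.1034  0.099 ] dy 0.0034 dz 0.0042
0.187 [-0.1047  0.0937] dy 0.0035 dz 0.0041
0.158 [-0.1059  0.0884] dy 0.0037 dz 0.0040
0.129 [-0.1069  0.0831] dy 0.0038 dz 0.0039
0.1 [-0.1077  0.0778] dy 0.0039 dz 0.0038
0.08 [-0.1082  0.0741] dy 0.0027 dz 0.0025
0.06 [-0.1087  0.0704] dy 0.0028 dz 0.0025
0.04 [-0.109   0.0667] dy 0.0028 dz 0.0024
0.02 [-0.1093  0.063 ] dy 0.0029 dz 0.0023
0.0 [-0.1094  0.0592] dy 0.0029 dz 0.0023
```

View pics/v9.png

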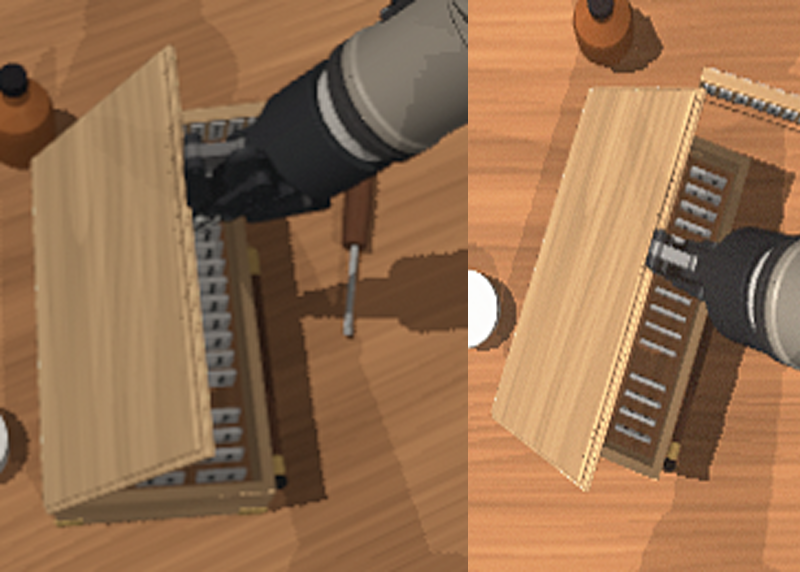

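Call:
{"api": "jog_arm", "payload": {"motion": [[0,[-0.001,0,0.003],[0,0,0]],[0,[-0.002,0,0.0057],[0,0,0]],[0,[-0.002,0,0.0057],[0,0,0]],[0,[-0.002,0,0.0057],[0,0,0]],[0,[-0.002,0.0002,0.0056],[0,0,0]],[0,[-0.002,0.0003,0.0056],[0,0,0]],[0,[-0.002,0.0005,0.0056],[0,0,0]],[0,[-0.002,0.0007,0.0056],[0,0,0]]]}}

```text
clock: 9.88
tcp_pos: [0.5558, 0.0595, 0.1851]
orientation: [-0.446, -2.619, 1.363]
contact_force: [-1.3, 0.3, -0.9]
grip_width: 0.0001
```

```bash
cat >> s.py <<'E'
def state():
    p=np.arcsin(-A[2,1]); yh=np.array([np.cos(p),-np.sin(p)]); n=np.array([np.sin(p),np.cos(p)])
    # theta whose lip lies on back plane h=.0135
    ths=np.linspace(-.1,1.1,2401); L=np.array([lip(t)[[0,2]] for t in ths])-c[[0,2]]
    i=np.abs(L@n-.0135).argmin(); print("implied theta",round(ths[i],3),"s",round(-(L[i]@yh),4),"pitch",round(np.degrees(p),1))
state()
E
python3 look.py 10
```

```text
t 9.883 tcpC [-0.0523 -0.039   0.1851] q [ 0.509  0.379 -0.478  2.021 -0.658  0.722 -1.345] F [-0.13  1.37 -0.85] gw 0.0001
 toolC y [ 0.574  0.003 -0.819] z [-0.819 -0.004 -0.574]
implied theta 0.747 s 0.0308 pitch 55.0
side lid angle 0.743 3537 3843
top lid angle 0.744 2886 3143
```

Lid follows the finger (0.744 measured, 0.747 implied). Continue.

Call:
{"api": "jog_arm", "payload": {"motion": [[0,[-0.002,0.0007,0.0055],[0,0,0]],[0,[-0.002,0.0008,0.0055],[0,0,0]],[0,[-0.002,0.001,0.0055],[0,0,0]],[0,[-0.002,0.0011,0.0055],[0,0,0]],[0,[-0.002,0.0013,0.0054],[0,0,0]],[0,[-0.002,0.0015,0.0054],[0,0,0]],[0,[-0.002,0.0016,0.0053],[0,0,0]],[0,[-0.002,0.0018,0.0053],[0,0,0]],[0,[-0.002,0.0019,0.0052],[0,0,0]]]}}

```text
clock: 10.73
tcp_pos: [0.5618, 0.0225, 0.1476]
orientation: [-0.446, -2.619, 1.363]
contact_force: [-0.5, -0.2, -1.6]
grip_width: -0.0002
```

```bash
python3 look.py 11
```

```text
t 10.733 tcpC [-0.0851 -0.0571  0.1476] q [ 0.556  0.458 -0.462  2.011 -0.65   0.699 -1.259] F [-0.37  0.36 -1.56] gw -0.0002
 toolC y [ 0.574  0.003 -0.819] z [-0.819 -0.004 -0.574]
implied theta 0.484 s 0.0253 pitch 55.0
side lid angle 0.48 3703 4188
top lid angle 0.482 3217 3549
```

Call:
{"api": "jog_arm", "payload": {"motion": [[0,[-0.002,0.0026,0.005],[0,0,0]],[0,[-0.002,0.0027,0.0049],[0,0,0]],[0,[-0.002,0.0028,0.0048],[0,0,0]],[0,[-0.002,0.003,0.0047],[0,0,0]],[0,[-0.002,0.0031,0.0046],[0,0,0]],[0,[-0.002,0.0032,0.0045],[0,0,0]],[0,[-0.002,0.0034,0.0044],[0,0,0]],[0,[-0.002,0.0035,0.0043],[0,0,0]],[0,[-0.002,0.0036,0.0042],[0,0,0]]]}}

```text
clock: 11.58
tcp_pos: [0.5729, -0.0002, 0.1009]
orientation: [-0.446, -2.619, 1.364]
contact_force: [-1.0, -1.1, -1.2]
grip_width: 0.0002
```

```bash
python3 look.py 12
```

```text
t 11.583 tcpC [-0.1027 -0.0752  0.1009] q [ 0.577  0.558 -0.453  1.992 -0.643  0.648 -1.191] F [-1.4   0.59 -1.2 ] gw 0.0002
 toolC y [ 0.573  0.003 -0.819] z [-0.819 -0.004 -0.574]
implied theta 0.227 s 0.025 pitch 55.0
side lid angle 0.224 3808 4137
top lid angle 0.228 3313 3612
```

View pics/v12.png

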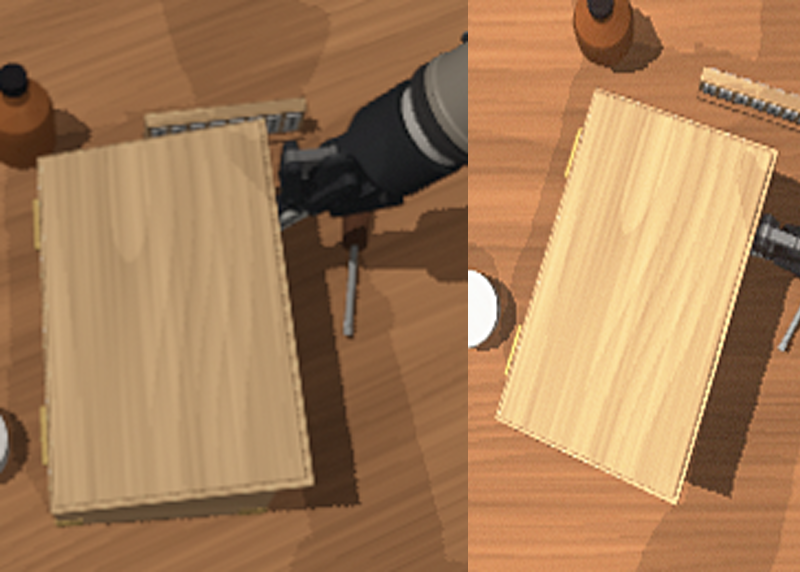

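Call:
{"api": "jog_arm", "payload": {"motion": [[0,[-0.002,0.0035,0.0041],[0,0,0]],[0,[-0.002,0.0036,0.004],[0,0,0]],[0,[-0.002,0.003,0.0032],[0,0,0]],[0,[-0.002,0.0026,0.0026],[0,0,0]],[0,[-0.002,0.0026,0.0026],[0,0,0]],[0,[-0.002,0.0021,0.002],[0,0,0]],[0,[-0.002,0.002,0.0018],[0,0,0]]]}}

```text
clock: 12.27
tcp_pos: [0.5843, -0.0099, 0.0736]
orientation: [-0.446, -2.619, 1.363]
contact_force: [-2.5, -1.0, -1.0]
grip_width: -0.0003
```

```bash
python3 look.py 13
```

```text
t 12.267 tcpC [-0.108  -0.0891  0.0736] q [ 0.579  0.62  -0.445  1.968 -0.636  0.621 -1.163] F [-1.77  2.04 -0.97] gw -0.0003
 toolC y [ 0.574  0.003 -0.819] z [-0.819 -0.004 -0.574]
implied theta 0.08 s 0.0235 pitch 55.0
side lid angle 0.076 3752 4000
top lid angle 0.085 3202 3528
```

Call:
{"api": "jog_arm", "payload": {"motion": [[0,[0,0.0012,0.001],[0,0,0]],[0,[0,0.0012,0.001],[0,0,0]],[0,[0,0.0012,0.001],[0,0,0]],[0,[0,0.0012,0.001],[0,0,0]],[0,[0,0.0012,0.001],[0,0,0]],[0,[0,0.0012,0.001],[0,0,0]],[0,[0,0.0012,0.001],[0,0,0]],[0,[0,0,0],[0,0,0]]]}}

```text
clock: 13.03
tcp_pos: [0.584, -0.0106, 0.0628]
orientation: [-0.446, -2.619, 1.363]
contact_force: [0.1, -1.3, -1.5]
grip_width: 0.0001
```

```bash
python3 look.py 14
```

```text
t 13.033 tcpC [-0.1088 -0.0891  0.0628] q [ 0.582  0.64  -0.448  1.97  -0.638  0.604 -1.149] F [-1.21 -0.58 -1.47] gw 0.0001
 toolC y [ 0.574  0.003 -0.819] z [-0.819 -0.004 -0.574]
implied theta 0.023 s 0.023 pitch 55.0
side lid angle 0.022 3524 3921
top lid angle 0.032 3172 3482
```

Call:
{"api": "jog_arm", "payload": {"motion": [[0,[0,0.0008,0.0006],[0,0,0]],[0,[0,0.0008,0.0006],[0,0,0]],[0,[0,0.0008,0.0006],[0,0,0]],[0,[0,0.0008,0.0006],[0,0,0]],[0,[0,0.0008,0.0006],[0,0,0]],[0,[0,0.0008,0.0006],[0,0,0]],[0,[0,0.0008,0.0006],[0,0,0]],[0,[0,0,0],[0,0,0]]]}}

```text
clock: 13.8
tcp_pos: [0.5836, -0.0104, 0.056]
orientation: [-0.445, -2.62, 1.363]
contact_force: [-0.1, 0.3, -0.4]
grip_width: 0.0002
```

```bash
python3 look.py 15
```

```text
t 13.8 tcpC [-0.1087 -0.0887  0.056 ] q [ 0.584  0.652 -0.45   1.972 -0.639  0.593 -1.141] F [ 0.21  0.16 -0.45] gw 0.0002
 toolC y [ 0.574  0.004 -0.819] z [-0.819 -0.005 -0.574]
implied theta -0.011 s 0.0232 pitch 55.0
side lid angle -0.007 3617 3843
top lid angle 0.004 3105 3423
```

Call:
{"api": "jog_arm", "payload": {"motion": [[0,[0,0,0.002],[0,0,0]],[0,[0,0,0.004],[0,0,0]],[0,[0,0,0.006],[0,0,0]],[0,[0,-0.01,0.0143],[0,0,0]],[0,[0,-0.01,0.0143],[0,0,0]],[0,[0,0,0],[0,0,0]]]}}

```text
clock: 14.4
tcp_pos: [0.5682, -0.058, 0.0479]
orientation: [-0.452, -2.614, 1.365]
contact_force: [-0.5, -0.3, -0.4]
grip_width: -0.0001
```

```bash
python3 look.py 16
```

```text
t 14.4 tcpC [-0.1587 -0.0902  0.0479] q [ 0.656  0.664 -0.43   1.968 -0.618  0.629 -1.084] F [-0.49  0.38 -0.41] gw -0.0001
 toolC y [ 0.571  0.    -0.821] z [-0.821  0.    -0.571]
implied theta -0.1 s -0.0135 pitch 55.2
side lid angle -0.008 3617 3843
top lid angle 0.005 3076 3435
```

View pics/v16.png

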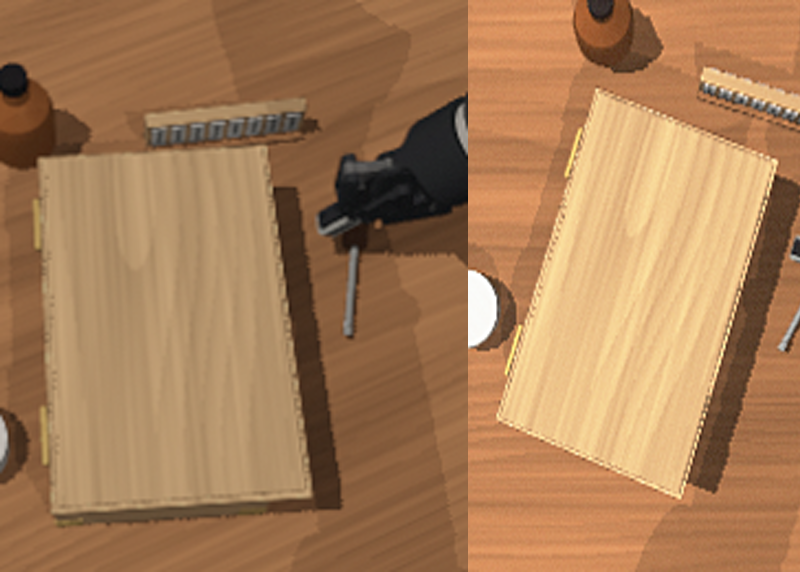

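Lid shut and unchanged after release; now lift clear.

Call:
{"api": "jog_arm", "payload": {"motion": [[0,[0,-0.0328,-0.023],[0,0,0]],[0,[0,-0.0328,-0.023],[0,0,0]],[0,[0,-0.0328,-0.023],[0,0,0]],[0,[0,-0.0328,-0.023],[0,0,0]],[0,[0,0,0],[0,0,0]],[0,[0,0,0],[0,0,0]],[0,[0,0,0],[0,0,0]]]}}

```text
clock: 15.08
tcp_pos: [0.5687, -0.0519, 0.2092]
orientation: [-0.444, -2.62, 1.364]
contact_force: [-0.8, -0.5, -0.6]
grip_width: -0.0001
```

```bash
python3 look.py 17
python3 - <<'E'
from s import *
fs=pickle.load(open("f0.pkl","rb"))
f=r.grab_frame("side"); cv2.imwrite("pics/side18.png",f["image"][:,:,::-1])
a=cloud(fs["side"]);b=cloud(f)
for nm,(u,v) in dict(tin=(257,280),flask=(275,142),screw=(408,185),blade=(404,236),block=(370,157)).items(): print(nm,np.round(a[v,u]-b[v,u],4))
E
```

```text
t 15.083 tcpC [-0.1528 -0.0887  0.2092] q [ 0.638  0.407 -0.406  1.896 -0.586  0.912 -1.266] F [-0.73  0.57 -0.62] gw -0.0001
 toolC y [ 0.573  0.004 -0.819] z [-0.819 -0.006 -0.574]
implied theta 0.364 s -0.076 pitch 55.0
side lid angle -0.007 3629 3845
top lid angle 0.004 3093 3426
t 15.183 tcpC [-0.1532 -0.0882  0.2079] q [ 0.638  0.409 -0.405  1.896 -0.586  0.912 -1.266] F [-0.48  0.32 -0.23] gw -0.0001
 toolC y [ 0.574  0.006 -0.819] z [-0.819 -0.004 -0.574]
implied theta 0.357 s -0.0759 pitch 55.0
tin [ 0.0005  0.0001 -0.0019]
flask [ 0.0005 -0.0001 -0.0008]
screw [-0.0002  0.0002  0.0004]
blade [ 0.0006 -0.0009 -0.0027]
block [ 0.001  -0.0007 -0.002 ]
```

View pics/side18.png

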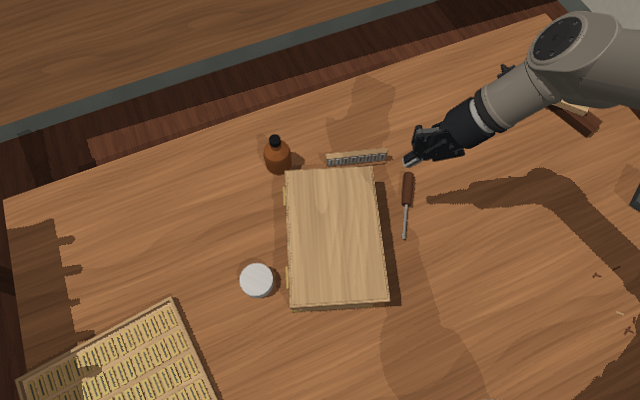

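```bash
python3 -c "
from bench import r
print(r.hand_in())"
```

```text
the job is handed in; nothing more can be done
None
```

The lid is shut and the prop stick is folded along the front of the case. I handed the job in at about 15 s; no verdict was reported.

**What I did:** I slid the closed fingers under the lip, tilted 55° below level, and pushed the stick towards the case's +y until it fell down along the front wall. The lid dropped about 0.03 rad onto the outside of the upper finger, at 0.97 rad. I lowered it at about 5 mm per step, slowing to about 1 mm per step at the end, then withdrew and lifted clear.

**Last checks:**
- **Lid angle:** the two cameras gave −0.007 and 0.004 rad, the same before and after I withdrew. Their usual spread is about 0.01 rad, so I take the lid as fully shut.
- **Force:** the last reading was within the sensor's noise, under 1 N, with the arm clear of everything.
- **Other things:** single-point depth checks on the tin, flask, screwdriver and block agreed with the start to within 3 mm, which is sensor noise.
- **Stick:** I saw it lying folded before lowering the lid. With the lid shut the overhang hides it, so I could not check it again.
- **Reed plates:** the lid now hides them, so I could not check them. The lid stayed on the finger at every check while closing.

**One disagreement:** the fingertips turned out to be at the tool centre point, not 19 mm ahead of it as stated. The depth images showed this and a touch on the bare bench (about 20 N) agreed, so I used the measured position.

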